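# Transfer valve cartridges to the rack in reverse order

### The job

Move the four valve cartridges out of the row of blue bins into the grey rack, one to a cell, standing upright, in reverse order: the one that stood nearest the black end plate of the bin row goes into the cell farthest from the rack's black end plate, the next one into the next cell, and so on. Do not tip any cartridge over, and leave the oil bottle where it stands.

Things in the scene. Friction and masses are not known exactly. Their poses are not given: they have to be found in the camera images.
- valve_red: Loose valve cartridge with a red cap, standing upright, round, about 0.25 kg, 75 mm tall: steel foot 44 mm across and 10 mm high, bare metal stem 26 mm across up to 45 mm, then the red cap, 34 mm across, from 45 to 75 mm (grip it there, about 60 mm up). Origin at the centre of its underside, z up its axis.
- valve_yellow: Loose valve cartridge with a yellow cap, standing upright, round, about 0.25 kg, 75 mm tall: steel foot 44 mm across and 10 mm high, bare metal stem 26 mm across up to 45 mm, then the yellow cap, 34 mm across, from 45 to 75 mm (grip it there, about 60 mm up). Origin at the centre of its underside, z up its axis.
- valve_green: Loose valve cartridge with a green cap, standing upright, round, about 0.25 kg, 75 mm tall: steel foot 44 mm across and 10 mm high, bare metal stem 26 mm across up to 45 mm, then the green cap, 34 mm across, from 45 to 75 mm (grip it there, about 60 mm up). Origin at the centre of its underside, z up its axis.
- valve_white: Loose valve cartridge with a white cap, standing upright, round, about 0.25 kg, 75 mm tall: steel foot 44 mm across and 10 mm high, bare metal stem 26 mm across up to 45 mm, then the white cap, 34 mm across, from 45 to 75 mm (grip it there, about 60 mm up). Origin at the centre of its underside, z up its axis.
- bin_red: Fixed blue bin, red tags on two sides; the red valve starts in it. 72 x 72 x 30 mm, walls and floor 4 mm, open top. Origin at the centre of its underside, 8 mm above the bench on an aluminium rail. The four bins form a straight row, 76 mm apart, in any order; y runs along the row towards the rail's upright black end plate (10 mm thick, 60 high), x across, z up.
- bin_yellow: Fixed blue bin, yellow tags on two sides; the yellow valve starts in it. 72 x 72 x 30 mm, walls and floor 4 mm, open top. Origin at the centre of its underside, 8 mm above the bench on an aluminium rail. The four bins form a straight row, 76 mm apart, in any order; y runs along the row towards the rail's upright black end plate (10 mm thick, 60 high), x across, z up.
- bin_green: Fixed blue bin, green tags on two sides; the green valve starts in it. 72 x 72 x 30 mm, walls and floor 4 mm, open top. Origin at the centre of its underside, 8 mm above the bench on an aluminium rail. The four bins form a straight row, 76 mm apart, in any order; y runs along the row towards the rail's upright black end plate (10 mm thick, 60 high), x across, z up.
- bin_white: Fixed blue bin, white tags on two sides; the white valve starts in it. 72 x 72 x 30 mm, walls and floor 4 mm, open top. Origin at the centre of its underside, 8 mm above the bench on an aluminium rail. The four bins form a straight row, 76 mm apart, in any order; y runs along the row towards the rail's upright black end plate (10 mm thick, 60 high), x across, z up.
- rack: Fixed grey tray with four cells in a row, empty. 82 x 310 x 30 mm, walls, dividers and floor 6 mm, cells 70 mm wide. Origin: centre of its underside, on the bench; y along the row towards its black end plate (10 mm thick, 60 high, at y = 160 mm), x across, z up. Cell centres at x = 0, y = 114, 38, -38, -114 mm. Left or right of the robot, the bins on the other side.
- oil_bottle: Bystander: loose amber bottle with a black cap, 56 mm across, 140 mm tall, 0.3 kg, upright on the bench. Origin at the centre of its underside, z up.
Things that resemble listed ones, but are neither listed nor needed, are in the scene too. Leave any orange or purple look-alike of the valve_green alone.

How it is judged (in metres and radians):
At the end, for the whole second after the job is handed in: Each valve stands released, still, upright (0.12 rad) on the floor of its own rack cell (within 17 mm of the rack's centre line), ordered from the rack's black plate in reverse of their bins from the bin row's black plate; oil bottle upright (0.15 rad), within 30 mm of its start (x of valve_red in the frame of rack between -0.017 and 0.017 m and y of valve_red in the frame of rack between -0.135 and 0.135 m and z of valve_red in the frame of rack between 0.002 and 0.012 m and angle between each of valve_red, valve_yellow, valve_green, valve_white's own z axis and vertical below 0.12 rad and linear speed of each of valve_red, valve_yellow, valve_green, valve_white below 0.02 m/s and angular speed of each of valve_red, valve_yellow, valve_green, valve_white below 0.2 rad/s and x of valve_yellow in the frame of rack between -0.017 and 0.017 m and y of valve_yellow in the frame of rack between -0.135 and 0.135 m and z of valve_yellow in the frame of rack between 0.002 and 0.012 m and x of valve_green in the frame of rack between -0.017 and 0.017 m and y of valve_green in the frame of rack between -0.135 and 0.135 m and z of valve_green in the frame of rack between 0.002 and 0.012 m and x of valve_white in the frame of rack between -0.017 and 0.017 m and y of valve_white in the frame of rack between -0.135 and 0.135 m and z of valve_white in the frame of rack between 0.002 and 0.012 m and ((y of bin_red in the frame of bin_yellow above 0 m and ((y of valve_red in the frame of rack below -0.076 m and y of valve_yellow in the frame of rack above -0.076 m) or (y of valve_red in the frame of rack below 0 m and y of valve_yellow in the frame of rack above 0 m) or (y of valve_red in the frame of rack below 0.076 m and y of valve_yellow in the frame of rack above 0.076 m))) or (y of bin_red in the frame of bin_yellow below 0 m and ((y of valve_yellow in the frame of rack below -0.076 m and y of valve_red in the frame of rack above -0.076 m) or (y of valve_yellow in the frame of rack below 0 m and y of valve_red in the frame of rack above 0 m) or (y of valve_yellow in the frame of rack below 0.076 m and y of valve_red in the frame of rack above 0.076 m)))) and ((y of bin_red in the frame of bin_green above 0 m and ((y of valve_red in the frame of rack below -0.076 m and y of valve_green in the frame of rack above -0.076 m) or (y of valve_red in the frame of rack below 0 m and y of valve_green in the frame of rack above 0 m) or (y of valve_red in the frame of rack below 0.076 m and y of valve_green in the frame of rack above 0.076 m))) or (y of bin_red in the frame of bin_green below 0 m and ((y of valve_green in the frame of rack below -0.076 m and y of valve_red in the frame of rack above -0.076 m) or (y of valve_green in the frame of rack below 0 m and y of valve_red in the frame of rack above 0 m) or (y of valve_green in the frame of rack below 0.076 m and y of valve_red in the frame of rack above 0.076 m)))) and ((y of bin_red in the frame of bin_white above 0 m and ((y of valve_red in the frame of rack below -0.076 m and y of valve_white in the frame of rack above -0.076 m) or (y of valve_red in the frame of rack below 0 m and y of valve_white in the frame of rack above 0 m) or (y of valve_red in the frame of rack below 0.076 m and y of valve_white in the frame of rack above 0.076 m))) or (y of bin_red in the frame of bin_white below 0 m and ((y of valve_white in the frame of rack below -0.076 m and y of valve_red in the frame of rack above -0.076 m) or (y of valve_white in the frame of rack below 0 m and y of valve_red in the frame of rack above 0 m) or (y of valve_white in the frame of rack below 0.076 m and y of valve_red in the frame of rack above 0.076 m)))) and ((y of bin_yellow in the frame of bin_green above 0 m and ((y of valve_yellow in the frame of rack below -0.076 m and y of valve_green in the frame of rack above -0.076 m) or (y of valve_yellow in the frame of rack below 0 m and y of valve_green in the frame of rack above 0 m) or (y of valve_yellow in the frame of rack below 0.076 m and y of valve_green in the frame of rack above 0.076 m))) or (y of bin_yellow in the frame of bin_green below 0 m and ((y of valve_green in the frame of rack below -0.076 m and y of valve_yellow in the frame of rack above -0.076 m) or (y of valve_green in the frame of rack below 0 m and y of valve_yellow in the frame of rack above 0 m) or (y of valve_green in the frame of rack below 0.076 m and y of valve_yellow in the frame of rack above 0.076 m)))) and ((y of bin_yellow in the frame of bin_white above 0 m and ((y of valve_yellow in the frame of rack below -0.076 m and y of valve_white in the frame of rack above -0.076 m) or (y of valve_yellow in the frame of rack below 0 m and y of valve_white in the frame of rack above 0 m) or (y of valve_yellow in the frame of rack below 0.076 m and y of valve_white in the frame of rack above 0.076 m))) or (y of bin_yellow in the frame of bin_white below 0 m and ((y of valve_white in the frame of rack below -0.076 m and y of valve_yellow in the frame of rack above -0.076 m) or (y of valve_white in the frame of rack below 0 m and y of valve_yellow in the frame of rack above 0 m) or (y of valve_white in the frame of rack below 0.076 m and y of valve_yellow in the frame of rack above 0.076 m)))) and ((y of bin_green in the frame of bin_white above 0 m and ((y of valve_green in the frame of rack below -0.076 m and y of valve_white in the frame of rack above -0.076 m) or (y of valve_green in the frame of rack below 0 m and y of valve_white in the frame of rack above 0 m) or (y of valve_green in the frame of rack below 0.076 m and y of valve_white in the frame of rack above 0.076 m))) or (y of bin_green in the frame of bin_white below 0 m and ((y of valve_white in the frame of rack below -0.076 m and y of valve_green in the frame of rack above -0.076 m) or (y of valve_white in the frame of rack below 0 m and y of valve_green in the frame of rack above 0 m) or (y of valve_white in the frame of rack below 0.076 m and y of valve_green in the frame of rack above 0.076 m)))) and distance of oil_bottle from where it was at the start of the episode below 0.03 m and angle between oil_bottle's own z axis and vertical below 0.15 rad); the robot touches nothing.
It fails at once if a valve cartridge is tipped over (leans more than 0.7 rad) (angle between any of valve_red, valve_yellow, valve_green, valve_white's own z axis and vertical above 0.7 rad).
It fails at once if the oil bottle is moved more than 30 mm or tipped over (distance of oil_bottle from where it was at the start of the episode above 0.03 m or angle between oil_bottle's own z axis and vertical above 0.4 rad).
It also fails if it takes over 99 s, if anything falls off the work surface, if the arm or the gripper's body presses on something with over 40 N, if the wrist force passes 120 N, or if a joint passes its speed limit or range.

### The arm

A 6-joint arm with a two-finger parallel gripper is mounted at the origin on the work surface. World frame = base frame: x ahead of the robot, y to its left, z up, the work surface at z = 0. Lengths are in mm, angles in rad, forces in N, time in s.
With the tool pointing down it reaches from about 350 to 975 mm from the base axis. Payload 7.1 kg.
Tool frame: the origin (TCP) lies midway between the tips of the shut fingers; the grasp point (between the pads) lies 19 mm behind it (ctrl.grip_depth is the distance from the TCP to the grasp point, in mm); z points along the fingers, y is the line along which they close (so a half turn about z gives the same grasp; the last joint's range is limited). The gripper opens to 88 mm and grips with 3 to 60 N. Pads are 20 mm wide; open, the fingers measure 115 mm over their backs; the gripper's body (75 mm by 178 mm) begins 61 mm behind the grasp point.
Start: joints at [-1.178, 0.423, 1.63, -0, 1.089, -0.019], TCP at [250.177, -572.727, 222.675] pointing down, gripper open.
Joint ranges: [-3, 3], [-0.9, 2.11], [0.09, 2.58], [-1.31, 4.45], [0.11, 2.69], [-2.54, 2.54]. Speed limits (rad/s): [2.39, 2.39, 3.01, 3.14, 3.14, 3.14].

### API

Orientations are given as a rotation vector (axis times angle).
In Python, from workcell import get_obs, vision, ctrl gives the robot as it stands.
- The arm moves only by the tool step_arm, never from a script. Its argument "plan" is a list of rows, each a list of 7 numbers: the opening, from -1 (shut) to 1 (fully open), then the shift along the tool's x, y, z as a fraction of full scale, then the turn, a rotation vector about the tool's x, y, z as a fraction of full scale. In form: [[fingers, dx, dy, dz, wx, wy, wz], ...]. A call has 1 to 20 rows; each row shifts and turns the commanded pose from where the row before left it, along the tool's axes as they then stand; what a row does not reach is not made up. Full scale, the value 1, is 50 mm for a shift and 0.12 rad for a turn. A row lasts 1/8 s, in which the tool goes at most 62.5 mm and 10.7 degrees, less where a joint would pass 70% of its speed; a pose out of reach is approached as far as the arm can. A call with a number of a shift or a turn outside -1 to 1 is refused whole. A call with a gripper value outside its range is refused whole. The fingers move at their own pace and stop on an object; the grip force is fixed at half the most. Time passes only in rows, so rows that do not move let the fingers close. It gives the time, the measured TCP pose, the force, the opening and the grip force at its end, in the units of the state.
- get_obs(): the state, without advancing time (a new reading comes with each control period).
- vision.get_image(name): name is "side" or "top"; returns a dict with "pixels" (400x640x3 uint8, red, green, blue), "depth" (400x640 float32, mm along the optical axis (not along the pixel's ray), 0 where there is no reading), "fx", "fy", "cx", "cy" (pixels), "k1" (the pictures are not rectified: a ray, as slopes to the right and down, at radius r is drawn at 1 + k1 r^2 times it, then the intrinsics apply), "T" (4x4, takes a point from camera to world coordinates). Camera axes: x right, y down, z forward; pixel columns grow to the right and rows downward; lengths in mm; the calibration is good to about 2 mm. A picture is of the moment at which its call begins.
- ctrl.close_job(): hands the job in; it is judged then, once.
The state is a dict: "t": time; "qpos": joint angles; "qvel": joint speeds; "joint_torque": joint torques, N m; "ee_pos": TCP position; "orientation": TCP orientation; "ft_force": force on the tool from outside, world axes, zero at the start; "moment": the same for the moment, N m; "width": finger opening in mm; "grasp_force": force on a finger pad.
Only numpy, scipy, OpenCV 4.12 (cv2) and the standard library are available. Lean on these libraries where they do the work, as an engineer would, in place of code of your own. Each camera call takes 0.05 s, during which the arm holds its last target. There are 200 camera calls.

## Working session

There is one attempt and no reset: what is moved stays moved. The work goes in short steps, Python scripts to look and compute and a tool call to move; the robot and the scene stay as the last step left them, time stands still between calls to the robot, and variables do not carry over. Pictures are saved under pics/ and viewed, at most 14 in all, crops included, and the job is handed in when it is done.

Besides the shell and the picture viewer there is one more tool, called after "Request:" as a command line: name --pt "numbers of a row" for each row, then --argument value for the rest. step_arm: Moves the arm, as the interface text tells. Its arguments: {"type":"object","properties":{"plan":{"type":"array","items":{"type":"array","items":{"type":"number","minimum":-1,"maximum":1}}}},"required":["plan"]}

```bash
mkdir -p pics; ls
python3 - <<'E'
from workcell import get_obs, vision, ctrl
import cv2,numpy as np
o=get_obs();print({k:np.round(v,3).tolist() for k,v in o.items()})
for n in("side","top"):
    d=vision.get_image(n);cv2.imwrite(f"pics/{n}0.png",d["pixels"][:,:,::-1]);np.save(f"{n}0.npy",d,allow_pickle=True)
    print(n,d["fx"],d["fy"],d["cx"],d["cy"],d["k1"],d["T"].round(3).tolist(),(d["depth"]==0).mean())
E
```

```text
pics
{'t': 0.0, 'qpos': [-1.178, 0.424, 1.631, -0.0, 1.089, -0.019], 'qvel': [-0.001, -0.001, 0.0, -0.0, 0.0, -0.0], 'joint_torque': [0.003, -54.463, -27.367, 0.065, 0.023, -0.0], 'ee_pos': [249.961, -572.23, 221.886], 'orientation': [-3.074, -0.642, 0.001], 'ft_force': [-0.1, 0.225, 0.172], 'moment': [0.018, -0.04, 0.004], 'grasp_force': 0.0, 'width': 87.894}
side 381.6567739604864 381.6567739604864 320.8558419177943 199.66720564308693 -0.02064566607128183 [[-0.767, -0.415, 0.489, 115.297], [-0.641, 0.478, -0.601, 588.992], [0.016, -0.774, -0.633, 685.122], [0.0, 0.0, 0.0, 1.0]] 0.004140625
top 464.7646310716778 464.7646310716778 323.7448070684235 201.449384930612 -0.13469510953985417 [[-0.026, -0.982, 0.189, 410.861], [-1.0, 0.026, -0.001, -14.518], [-0.004, -0.189, -0.982, 1048.605], [0.0, 0.0, 0.0, 1.0]] 0.0041328125
```

View pics/top0.png

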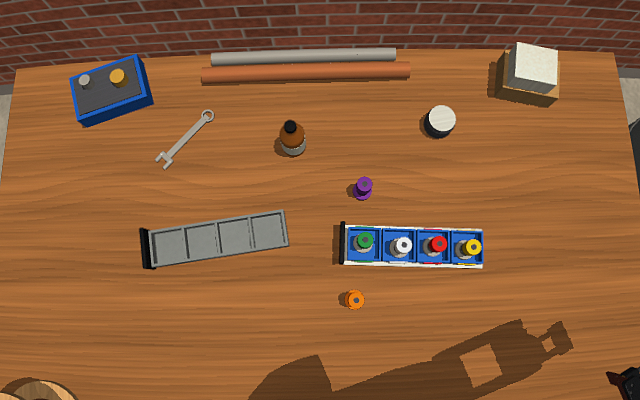

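View pics/side0.png

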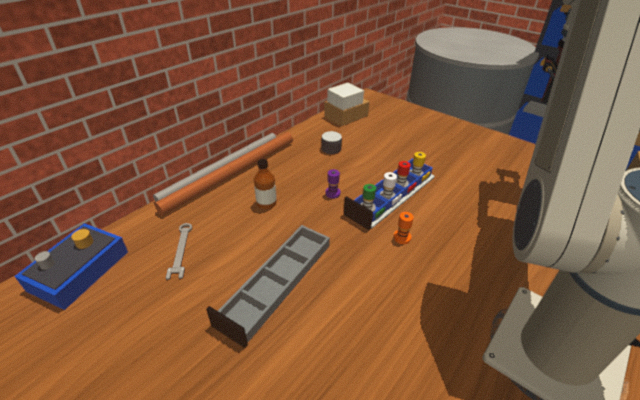

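Top view: the bin row is on the right with its black plate at (343,244), followed by green (365,240), white (403,246), red (438,244) and yellow (473,247). The rack is on the left, plate at (147,248), cells at about (168,247), (202,242), (235,236) and (269,230). The bottle is at (292,138). Possible mistaken picks are orange (355,300) and purple (364,188), which stand loose on the bench, so both are rejected. Targets from the rack plate outwards are yellow, red, white, green.

```bash
cat > h.py <<'E'
import numpy as np,cv2
def cloud(d):
    v,u=np.mgrid[0:400,0:640].astype(float)
    x=(u-d["cx"])/d["fx"];y=(v-d["cy"])/d["fy"];a,b=x.copy(),y.copy()
    for _ in range(8):
        s=1+d["k1"]*(a*a+b*b);a,b=x/s,y/s
    z=d["depth"];P=np.stack([a*z,b*z,z],-1)@d["T"][:3,:3].T+d["T"][:3,3]
    P[z==0]=np.nan
    return P
def comps(m,minn=20):
    n,l,s,c=cv2.connectedComponentsWithStats(m.astype(np.uint8))
    return [(l==i,c[i]) for i in range(1,n) if s[i,4]>=minn]
E
python3 - <<'E'
from h import *
for n in("top","side"):
    d=np.load(n+"0.npy",allow_pickle=True).item();P=cloud(d);px=d["pixels"].astype(int)
    X,Y,Z=P[...,0],P[...,1],P[...,2]
    print(n,"bench z",np.nanmedian(Z[(abs(X-450)<200)&(abs(Y)<300)]))
    reg=(X>250)&(X<750)&(abs(Y)<500)
    for m,c in comps(reg&(Z>72)&(Z<97),15):
        q=P[m];t=q[q[:,2]>np.percentile(q[:,2],70)-4]
        (cx,cy),r=cv2.minEnclosingCircle(t[:,:2].astype(np.float32))
        print("cap px",c.round(),"circ",round(cx),round(cy),round(r,1),"z",np.percentile(q[:,2],[50,95]).round(),np.median(px[m],0))
    for m,c in comps(reg&(Z>20)&(Z<36),150):
        print("rim px",c.round(),m.sum(),cv2.minAreaRect(P[m][:,:2].astype(np.float32)))
    for m,c in comps(reg&(Z>42)&(Z<66)&(px.max(-1)<60),15):
        print("plate px",c.round(),P[m].mean(0).round(),cv2.minAreaRect(P[m][:,:2].astype(np.float32)))
    for m,c in comps(reg&(Z>100)&(Z<200),15): print("tall",c.round(),P[m].mean(0).round(),P[m][:,2].max())
d=np.load("top0.npy",allow_pickle=True).item()["pixels"]
cv2.imwrite("pics/crop0.png",cv2.resize(d[180:310,140:490,::-1],None,fx=2.28,fy=2.28,interpolation=2))
E
```

```text
top bench z 0.20137844575310737
cap px [292. 141.] circ 745 52 26.0 z [90. 96.] [112.  62.  20.]
cap px [364. 184.] circ 636 -103 16.4 z [75. 78.] [126.  57. 152.]
cap px [365. 240.] circ 514 -99 16.6 z [87. 90.] [ 48. 148.  71.]
cap px [403. 245.] circ 501 -180 17.0 z [86. 90.] [232. 234. 234.]
cap px [438. 244.] circ 501 -253 16.9 z [86. 89.] [226.  38.  29.]
cap px [472. 247.] circ 493 -326 17.5 z [86. 89.] [232. 200.  27.]
cap px [356. 300.] circ 391 -76 16.9 z [75. 78.] [232. 128.  22.]
rim px [213. 238.] 1472 ((530.1724243164062, 226.57211303710938), (89.06493377685547, 314.87091064453125), 7.087386608123779)
rim px [410. 248.] 192 ((504.5246276855469, -181.31997680664062), (80.91165924072266, 77.49623107910156), 86.59776306152344)
rim px [445. 242.] 175 ((514.6806640625, -282.9908752441406), (93.25973510742188, 50.3016357421875), 34.28510284423828)
plate px [361. 191.] [624. -97.  58.] ((625.5493774414062, -97.66001892089844), (31.11747169494629, 11.039288520812988), 62.07902908325195)
plate px [342. 242.] [512. -51.  59.] ((513.361083984375, -51.58148956298828), (9.8010568618
[... 615 characters left out ...]
[369. 190.] circ 514 -98 17.1 z [88. 90.] [ 52. 103.  51.]
cap px [406. 217.] circ 391 -75 17.0 z [77. 79.] [235. 107.  22.]
rim px [401. 194.] 263 ((467.9337158203125, -214.87588500976562), (294.0031433105469, 7.785160541534424), 86.37310028076172)
rim px [272. 280.] 1810 ((529.6209106445312, 229.3130340576172), (89.35215759277344, 321.19366455078125), 7.920055389404297)
plate px [358. 208.] [510. -48.  55.] ((511.66357421875, -49.44681167602539), (11.574376106262207, 86.2061538696289), 87.16060638427734)
plate px [226. 321.] [505. 385.  56.] ((507.584716796875, 383.4414978027344), (87.5803451538086, 10.071983337402344), 6.717127799987793)
tall [264. 170.] [741.  56. 120.] 143.8222682450496
```

View pics/crop0.png

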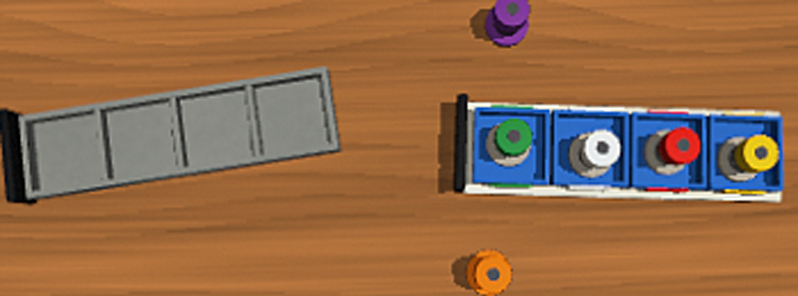

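The crop confirms the order from the bin plate: green (513,137), white (601,148), red (682,145), yellow (760,153). Orange (489,272) and purple (510,12) are outside the bins. The two views agree within 3 mm, and cap-top height is 87 as expected. Turning the tool first so the fingers close across the row.

Request:
step_arm --pt "1 0 0 0 0 0 -1" --pt "1 0 0 0 0 0 -1" --pt "1 0 0 0 0 0 -1" --pt "1 0 0 0 0 0 -1" --pt "1 0 0 0 0 0 -1" --pt "1 0 0 0 0 0 -1" --pt "1 0 0 0 0 0 -1" --pt "1 0 0 0 0 0 -1" --pt "1 0 0 0 0 0 -1" --pt "1 0 0 0 0 0 -0.12"

```text
t: 1.35
ee_pos: [250.1, -572.5, 222.3]
orientation: [-2.292, -2.148, -0.0]
ft_force: [-0.9, -0.1, 0.6]
width: 87.7
grasp_force: 0.0
```

```bash
cat > go.py <<'E'
import sys,numpy as np
from scipy.spatial.transform import Rotation as R
from workcell import get_obs
c=np.array([530.4,225.5]);a=.137;Y=np.array([-np.sin(a),np.cos(a)])
T={"Y":(492,-325.5),"R":(501,-252.5),"W":(502,-179),"G":(514,-98.5)}
T|={k.lower():tuple(c+y*Y) for k,y in zip("YRWG",(114,38,-38,-114))}
o=get_obs();r=R.from_rotvec(o["orientation"]);M=r.as_matrix();p=np.array(o["ee_pos"])
print("t",o["t"],"p",p.round(1),"w",round(o["width"],1),"F",np.round(o["ft_force"],1),"yang",np.degrees(np.arctan2(M[1,1],M[0,1])).round(2),"tilt",np.degrees(np.arccos(-M[2,2])).round(2))
# from -> shift chain: each arg target:z gives tool-axis shift from previous, in mm (orientation yaw optional @deg)
for s in sys.argv[1:]:
    k,z=s.split(":");z,*yaw=z.split("@")
    q=np.array([*T[k],float(z)])
    if yaw:
        cur=np.degrees(np.arctan2(M[1,1],M[0,1]));d=np.radians(float(yaw[0])-cur)
        print("  turn wz/0.12 =",round(-d/.12,2));M=R.from_euler('z',d).as_matrix()@M
    print(" ",s,q.round(1),"rows of 50:",(M.T@(q-p)/50).round(2));p=q
E
python3 go.py Y:150@-3.7 Y:53 Y:150 y:150@7.9 y:49
```

```text
t 1.35 p [ 250.1 -572.5  222.3] w 87.7 F [-0.9 -0.1  0.6] yang -3.72 tilt 0.05
  turn wz/0.12 = -0.0
  Y:150@-3.7 [ 492.  -325.5  150. ] rows of 50: [5.24 4.51 1.45]
  Y:53 [ 492.  -325.5   53. ] rows of 50: [-0.    0.    1.94]
  Y:150 [ 492.  -325.5  150. ] rows of 50: [ 0.   -0.   -1.94]
  turn wz/0.12 = -1.69
  y:150@7.9 [514.8 338.4 150. ] rows of 50: [1.309e+01 2.280e+00 1.000e-02]
  y:49 [514.8 338.4  49. ] rows of 50: [-0.    0.    2.02]
```

Request:
step_arm --pt "1 0.52 0.45 0.14 0 0 0" --pt "1 0.52 0.45 0.14 0 0 0" --pt "1 0.52 0.45 0.14 0 0 0" --pt "1 0.52 0.45 0.14 0 0 0" --pt "1 0.52 0.45 0.14 0 0 0" --pt "1 0.52 0.45 0.14 0 0 0" --pt "1 0.52 0.45 0.14 0 0 0" --pt "1 0.52 0.45 0.14 0 0 0" --pt "1 0.52 0.45 0.14 0 0 0" --pt "1 0.56 0.46 0.19 0 0 0" --pt "1 0 0 0 0 0 0" --pt "1 0 0 0 0 0 0"

```text
t: 2.85
ee_pos: [491.8, -326.1, 150.2]
orientation: [-2.293, -2.148, 0.001]
ft_force: [0.1, -0.6, 0.2]
width: 87.7
grasp_force: 0.0
```

```bash
python3 go.py Y:150@-3.7 Y:53 >o; cat o
python3 - <<'E'
from h import *
from workcell import vision
d=vision.get_image("side");cv2.imwrite("pics/s1.png",cv2.resize(d["pixels"][60:260,250:500,::-1],None,fx=3,fy=3))
E
```

```text
t 2.85 p [ 491.8 -326.1  150.2] w 87.7 F [ 0.1 -0.6  0.2] yang -3.74 tilt 0.02
  turn wz/0.12 = -0.01
  Y:150@-3.7 [ 492.  -325.5  150. ] rows of 50: [0.01 0.   0.  ]
  Y:53 [ 492.  -325.5   53. ] rows of 50: [0.   0.   1.94]
```

View pics/s1.png

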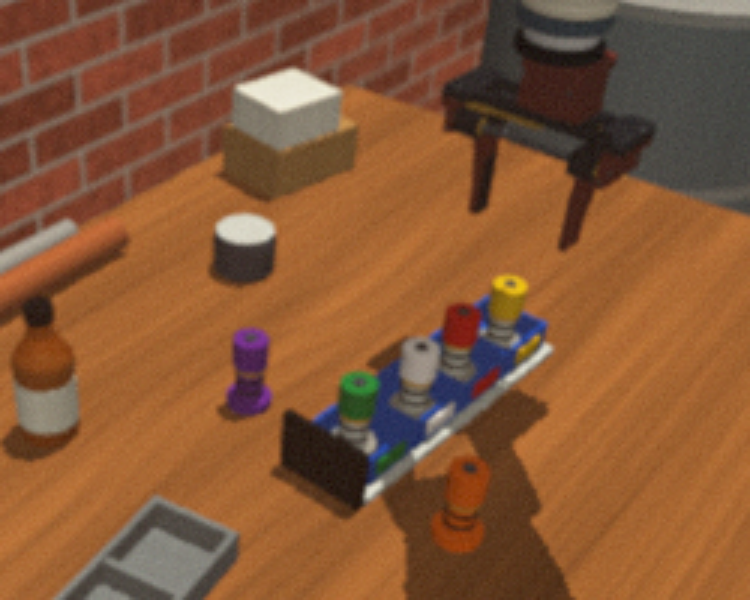

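The fingertips at (480,205) and (568,243) straddle the yellow cap at (508,300), closing across the row. Descending and gripping.

Request:
step_arm --pt "1 0 0 0.5 0 0 0" --pt "1 0 0 0.5 0 0 0" --pt "1 0 0 0.5 0 0 0" --pt "1 0 0 0.3 0 0 0" --pt "1 0 0 0.14 0 0 0" --pt "1 0 0 0 0 0 0" --pt "-1 0 0 0 0 0 0" --pt "-1 0 0 0 0 0 0" --pt "-1 0 0 0 0 0 0" --pt "-1 0 0 0 0 0 0" --pt "-1 0 0 0 0 0 0" --pt "-1 0 0 0 0 0 0" --pt "-1 0 0 0 0 0 0" --pt "-1 0 0 0 0 0 0"

```text
t: 4.65
ee_pos: [492.1, -325.8, 53.2]
orientation: [-2.292, -2.149, -0.0]
ft_force: [-0.7, 0.3, 0.1]
width: 33.4
grasp_force: 30.0
```

Request:
step_arm --pt "-1 0 0 -0.24 0 0 0" --pt "-1 0 0 -0.5 0 0 0" --pt "-1 0 0 -0.5 0 0 0" --pt "-1 0 0 -0.5 0 0 0" --pt "-1 0 0 -0.2 0 0 0" --pt "-1 0 0 0 0 0 -0.45" --pt "-1 0 0 0 0 0 -0.8" --pt "-1 0 0 0 0 0 -0.44" --pt "-1 0 0 0 0 0 0"

```text
t: 5.78
ee_pos: [491.8, -325.6, 149.8]
orientation: [-2.063, -2.368, 0.0]
ft_force: [0.9, 0.3, -2.2]
width: 33.3
grasp_force: 30.0
```

```bash
python3 go.py y:150@7.9 y:49
```

```text
t 5.775 p [ 491.8 -325.6  149.8] w 33.3 F [ 0.9  0.3 -2.2] yang 7.89 tilt 0.05
  turn wz/0.12 = -0.0
  y:150@7.9 [514.8 338.4 150. ] rows of 50: [13.09  2.28  0.  ]
  y:49 [514.8 338.4  49. ] rows of 50: [-0.    0.    2.02]
```

Request:
step_arm --pt "-1 0.4 0.12 0 0 0 0" --pt "-1 0.72 0.12 0 0 0 0" --pt "-1 0.72 0.12 0 0 0 0" --pt "-1 0.72 0.12 0 0 0 0" --pt "-1 0.72 0.12 0 0 0 0" --pt "-1 0.72 0.12 0 0 0 0" --pt "-1 0.72 0.12 0 0 0 0" --pt "-1 0.72 0.12 0 0 0 0" --pt "-1 0.72 0.12 0 0 0 0" --pt "-1 0.72 0.12 0 0 0 0" --pt "-1 0.72 0.12 0 0 0 0" --pt "-1 0.72 0.12 0 0 0 0" --pt "-1 0.72 0.12 0 0 0 0" --pt "-1 0.72 0.12 0 0 0 0" --pt "-1 0.72 0.12 0 0 0 0" --pt "-1 0.72 0.12 0 0 0 0" --pt "-1 0.72 0.12 0 0 0 0" --pt "-1 0.72 0.12 0 0 0 0" --pt "-1 0.45 0.12 0 0 0 0" --pt "-1 0 0 0 0 0 0"

```text
t: 8.28
ee_pos: [514.4, 339.6, 150.0]
orientation: [2.061, 2.371, 0.0]
ft_force: [0.3, -0.2, -2.1]
width: 33.4
grasp_force: 30.0
```

```bash
python3 go.py y:150@7.9 y:49
python3 - <<'E'
from h import *
from workcell import vision
d=vision.get_image("side");cv2.imwrite("pics/s2.png",d["pixels"][:,:,::-1])
P=cloud(d);X,Y,Z=P[...,0],P[...,1],P[...,2];px=cv2.cvtColor(d["pixels"],cv2.COLOR_RGB2HSV)
m=(px[...,0]>20)&(px[...,0]<32)&(px[...,1]>150)&(abs(X-515)<80)&(abs(Y-338)<80)
print(m.sum(),np.nanmean(P[m],0),np.nanmin(Z[m]),np.nanmax(Z[m]))
E
```

```text
t 8.275 p [514.4 339.6 150. ] w 33.4 F [ 0.3 -0.2 -2.1] yang 8.02 tilt 0.01
  turn wz/0.12 = 0.02
  y:150@7.9 [514.8 338.4 150. ] rows of 50: [-0.02  0.    0.  ]
  y:49 [514.8 338.4  49. ] rows of 50: [-0.   -0.    2.02]
179 [510.45540794 351.04683188 177.15337112] 23.01444323224905 330.02071031501794
```

View pics/s2.png

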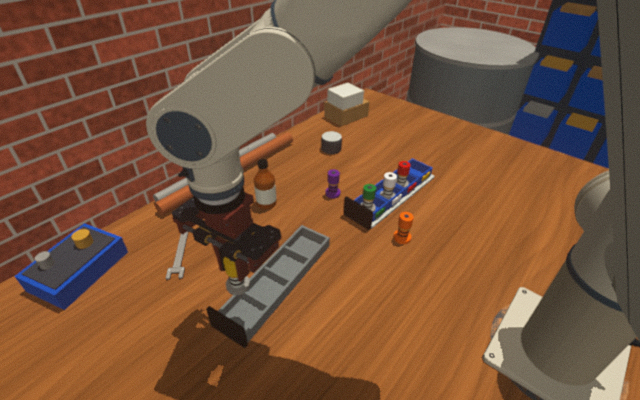

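Yellow is held upright at (233,270) over the cell next to the rack's black plate. Lowering and releasing.

Request:
step_arm --pt "-1 0 0 0.5 0 0 0" --pt "-1 0 0 0.5 0 0 0" --pt "-1 0 0 0.5 0 0 0" --pt "-1 0 0 0.3 0 0 0" --pt "-1 0 0 0.14 0 0 0" --pt "-1 0 0 0.1 0 0 0" --pt "-1 0 0 0 0 0 0"

```text
t: 9.2
ee_pos: [515.1, 338.2, 48.5]
orientation: [2.063, 2.369, 0.001]
ft_force: [1.1, -0.1, -1.6]
width: 33.3
grasp_force: 30.0
```

Request:
step_arm --pt "-1 0 0 0.02 0 0 0" --pt "-1 0 0 0 0 0 0" --pt "1 0 0 0 0 0 0" --pt "1 0 0 0 0 0 0" --pt "1 0 0 0 0 0 0" --pt "1 0 0 0 0 0 0" --pt "1 0 0 0 0 0 0" --pt "1 0 0 -0.3 0 0 0" --pt "1 0 0 -0.6 0 0 0" --pt "1 0 0 -0.8 0 0 0" --pt "1 0 0 -0.36 0 0 0" --pt "1 0 0 0 0 0 0.85" --pt "1 0 0 0 0 0 0.84" --pt "1 0 0 0 0 0 0"

```text
t: 10.95
ee_pos: [514.7, 338.0, 150.2]
orientation: [-2.291, -2.149, 0.0]
ft_force: [0.0, 0.7, 1.1]
width: 87.5
grasp_force: 0.0
```

```bash
python3 go.py R:150@-3.7 R:53 R:150 r:150@7.9 r:48
cat > chk.py <<'E'
from h import *
from workcell import vision
import sys
# caps with top at z~81 (rack) or ~87 (bins), from both views, colour-named, with rack-frame x,y
c=np.array([530.4,225.5]);a=.137
for n in ("top","side"):
    d=vision.get_image(n);P=cloud(d);X,Y,Z=P[...,0],P[...,1],P[...,2];px=d["pixels"]
    if len(sys.argv)>1: cv2.imwrite(f"pics/{n}{sys.argv[1]}.png",px[:,:,::-1])
    for m,k in comps((X>440)&(X<590)&(abs(Y)<420)&(Z>68)&(Z<96),15):
        q=P[m];t=q[q[:,2]>np.percentile(q[:,2],70)-4]
        (x,y),r=cv2.minEnclosingCircle(t[:,:2].astype(np.float32));v=np.array([x,y])-c
        print(n,k.round(),"xy",round(x),round(y),"r",round(r,1),"ztop",np.percentile(q[:,2],95).round(),np.median(px[m],0),"rack",(v@[np.cos(a),np.sin(a)]).round(),(v@[-np.sin(a),np.cos(a)]).round())
E
python3 chk.py
```

```text
t 10.95 p [514.7 338.  150.2] w 87.5 F [0.  0.7 1.1] yang -3.65 tilt 0.02
  turn wz/0.12 = 0.01
  R:150@-3.7 [ 501.  -252.5  150. ] rows of 50: [-11.8    0.49   0.  ]
  R:53 [ 501.  -252.5   53. ] rows of 50: [0.   0.   1.94]
  R:150 [ 501.  -252.5  150. ] rows of 50: [-0.   -0.   -1.94]
  turn wz/0.12 = -1.69
  r:150@7.9 [525.2 263.1 150. ] rows of 50: [10.15  1.9  -0.  ]
  r:48 [525.2 263.1  48. ] rows of 50: [0.   0.   2.04]
top [365. 240.] xy 514 -99 r 16.8 ztop 89.0 [ 50. 153.  73.] rack -61.0 -319.0
top [160. 244.] xy 515 335 r 17.0 ztop 84.0 [237. 200.  18.] rack -0.0 111.0
top [403. 245.] xy 501 -179 r 17.0 ztop 89.0 [237. 239. 239.] rack -85.0 -397.0
top [438. 244.] xy 502 -253 r 16.9 ztop 89.0 [232.  39.  31.] rack -94.0 -470.0
side [403. 167.] xy 501 -251 r 16.5 ztop 91.0 [129.  35.  25.] rack -94.0 -468.0
side [389. 178.] xy 503 -177 r 17.9 ztop 91.0 [164. 152. 140.] rack -83.0 -395.0
side [369. 190.] xy 514 -99 r 17.1 ztop 90.0 [49. 89. 47.] rack -61.0 -319.0
side [241. 297.] xy 514 336 r 17.3 ztop 84.0 [208.  164.5  23. ] rack -1.0 112.0
```

Yellow stands right, at rack (0,112) with its top near 81. Next is red.

Request:
step_arm --pt "1 -0.8 0.03 0 0 0 0" --pt "1 -0.8 0.03 0 0 0 0" --pt "1 -0.8 0.03 0 0 0 0" --pt "1 -0.8 0.03 0 0 0 0" --pt "1 -0.8 0.03 0 0 0 0" --pt "1 -0.8 0.03 0 0 0 0" --pt "1 -0.8 0.03 0 0 0 0" --pt "1 -0.8 0.03 0 0 0 0" --pt "1 -0.8 0.03 0 0 0 0" --pt "1 -0.8 0.03 0 0 0 0" --pt "1 -0.8 0.03 0 0 0 0" --pt "1 -0.8 0.03 0 0 0 0" --pt "1 -0.8 0.03 0 0 0 0" --pt "1 -0.8 0.05 0 0 0 0" --pt "1 -0.6 0.05 0 0 0 0" --pt "1 0 0 0 0 0 0" --pt "1 0 0 0 0 0 0"

```text
t: 13.18
ee_pos: [500.8, -251.5, 149.9]
orientation: [-2.291, -2.148, 0.0]
ft_force: [0.2, 0.7, -0.3]
width: 87.5
grasp_force: 0.0
```

```bash
python3 go.py R:150@-3.7 R:53
```

```text
t 13.175 p [ 500.8 -251.5  149.9] w 87.5 F [ 0.2  0.7 -0.3] yang -3.67 tilt 0.06
  turn wz/0.12 = 0.0
  R:150@-3.7 [ 501.  -252.5  150. ] rows of 50: [-0.02  0.   -0.  ]
  R:53 [ 501.  -252.5   53. ] rows of 50: [-0.    0.    1.94]
```

Request:
step_arm --pt "1 -0.01 0 0.5 0 0 0" --pt "1 0 0 0.5 0 0 0" --pt "1 0 0 0.5 0 0 0" --pt "1 0 0 0.3 0 0 0" --pt "1 0 0 0.14 0 0 0" --pt "1 0 0 0 0 0 0" --pt "-1 0 0 0 0 0 0" --pt "-1 0 0 0 0 0 0" --pt "-1 0 0 0 0 0 0" --pt "-1 0 0 0 0 0 0" --pt "-1 0 0 0 0 0 0" --pt "-1 0 0 0 0 0 0" --pt "-1 0 0 0 0 0 0" --pt "-1 0 0 0 0 0 0"

```text
t: 14.92
ee_pos: [501.2, -252.7, 53.2]
orientation: [2.292, 2.148, 0.0]
ft_force: [0.0, -0.4, 0.0]
width: 33.7
grasp_force: 30.0
```

Request:
step_arm --pt "-1 0 0 -0.24 0 0 0" --pt "-1 0 0 -0.5 0 0 0" --pt "-1 0 0 -0.5 0 0 0" --pt "-1 0 0 -0.5 0 0 0" --pt "-1 0 0 -0.2 0 0 0" --pt "-1 0 0 0 0 0 -0.45" --pt "-1 0 0 0 0 0 -0.8" --pt "-1 0 0 0 0 0 -0.44" --pt "-1 0 0 0 0 0 0"

```text
t: 16.05
ee_pos: [500.7, -252.5, 149.7]
orientation: [-2.063, -2.368, 0.0]
ft_force: [-0.9, -0.7, -3.5]
width: 33.4
grasp_force: 30.0
```

```bash
python3 go.py r:150@7.9 r:48
```

```text
t 16.05 p [ 500.7 -252.5  149.7] w 33.4 F [-0.9 -0.7 -3.5] yang 7.89 tilt 0.07
  turn wz/0.12 = -0.0
  r:150@7.9 [525.2 263.1 150. ] rows of 50: [10.15  1.9  -0.  ]
  r:48 [525.2 263.1  48. ] rows of 50: [-0.    0.    2.04]
```

Request:
step_arm --pt "-1 0.4 0.1 0 0 0 0" --pt "-1 0.72 0.13 0 0 0 0" --pt "-1 0.72 0.13 0 0 0 0" --pt "-1 0.72 0.13 0 0 0 0" --pt "-1 0.72 0.13 0 0 0 0" --pt "-1 0.72 0.13 0 0 0 0" --pt "-1 0.72 0.13 0 0 0 0" --pt "-1 0.72 0.13 0 0 0 0" --pt "-1 0.72 0.13 0 0 0 0" --pt "-1 0.72 0.13 0 0 0 0" --pt "-1 0.72 0.13 0 0 0 0" --pt "-1 0.72 0.13 0 0 0 0" --pt "-1 0.72 0.13 0 0 0 0" --pt "-1 0.72 0.13 0 0 0 0" --pt "-1 0.39 0.11 0 0 0 0" --pt "-1 0 0 0 0 0 0" --pt "-1 0 0 0 0 0 0"

```text
t: 18.18
ee_pos: [524.9, 262.3, 149.9]
orientation: [-2.063, -2.369, 0.002]
ft_force: [-0.0, -0.4, -3.1]
width: 33.8
grasp_force: 30.0
```

Request:
step_arm --pt "-1 0 0 0.5 0 0 0" --pt "-1 0 0 0.5 0 0 0" --pt "-1 0 0 0.5 0 0 0" --pt "-1 0 0 0.3 0 0 0" --pt "-1 0 0 0.14 0 0 0" --pt "-1 0 0 0.1 0 0 0" --pt "-1 0 0 0 0 0 0"

```text
t: 19.05
ee_pos: [525.6, 263.1, 48.4]
orientation: [2.063, 2.369, 0.001]
ft_force: [-0.1, 0.3, -2.8]
width: 33.5
grasp_force: 30.0
```

Request:
step_arm --pt "-1 0 0 0.02 0 0 0" --pt "-1 0 0 0 0 0 0" --pt "1 0 0 0 0 0 0" --pt "1 0 0 0 0 0 0" --pt "1 0 0 0 0 0 0" --pt "1 0 0 0 0 0 0" --pt "1 0 0 0 0 0 0" --pt "1 0 0 -0.3 0 0 0" --pt "1 0 0 -0.6 0 0 0" --pt "1 0 0 -0.8 0 0 0" --pt "1 0 0 -0.36 0 0 0" --pt "1 0 0 0 0 0 0.85" --pt "1 0 0 0 0 0 0.84" --pt "1 0 0 0 0 0 0"

```text
t: 20.8
ee_pos: [525.1, 262.9, 150.2]
orientation: [-2.291, -2.149, 0.0]
ft_force: [-0.7, 0.0, -0.1]
width: 87.9
grasp_force: 0.0
```

```bash
python3 go.py W:150@-3.7 W:53 W:150 w:150@7.9 w:48; python3 chk.py
```

```text
t 20.8 p [525.1 262.9 150.2] w 87.9 F [-0.7  0.  -0.1] yang -3.65 tilt 0.02
  turn wz/0.12 = 0.01
  W:150@-3.7 [ 502. -179.  150.] rows of 50: [-8.85  0.11  0.  ]
  W:53 [ 502. -179.   53.] rows of 50: [0.   0.   1.94]
  W:150 [ 502. -179.  150.] rows of 50: [-0.   -0.   -1.94]
  turn wz/0.12 = -1.69
  w:150@7.9 [535.6 187.9 150. ] rows of 50: [ 7.18  1.67 -0.  ]
  w:48 [535.6 187.9  48. ] rows of 50: [0.   0.   2.04]
top [195. 239.] xy 524 260 r 17.2 ztop 84.0 [222.  29.  22.] rack -1.0 35.0
top [365. 240.] xy 514 -99 r 16.8 ztop 89.0 [ 48. 149.  71.] rack -61.0 -319.0
top [403. 245.] xy 500 -179 r 17.0 ztop 89.0 [233. 236. 235.] rack -85.0 -397.0
side [389. 178.] xy 501 -179 r 17.8 ztop 91.0 [169. 159. 146.] rack -84.0 -397.0
side [369. 190.] xy 514 -98 r 17.0 ztop 90.0 [49.  91.5 47.5] rack -61.0 -318.0
side [265. 271.] xy 526 263 r 17.4 ztop 84.0 [194.5  34.   25. ] rack 1.0 38.0
side [241. 297.] xy 513 336 r 17.3 ztop 84.0 [127.  97.  19.] rack -2.0 112.0
```

Request:
step_arm --pt "1 -0.8 0.01 0 0 0 0" --pt "1 -0.8 0.01 0 0 0 0" --pt "1 -0.8 0.01 0 0 0 0" --pt "1 -0.8 0.01 0 0 0 0" --pt "1 -0.8 0.01 0 0 0 0" --pt "1 -0.8 0.01 0 0 0 0" --pt "1 -0.8 0.01 0 0 0 0" --pt "1 -0.8 0.01 0 0 0 0" --pt "1 -0.8 0.01 0 0 0 0" --pt "1 -0.8 0.01 0 0 0 0" --pt "1 -0.5 0 0 0 0 0" --pt "1 -0.35 0 0 0 0 0" --pt "1 0 0 0 0 0 0" --pt "1 0 0 0 0 0 0"

```text
t: 22.65
ee_pos: [501.7, -178.2, 150.1]
orientation: [-2.291, -2.149, 0.0]
ft_force: [0.5, -0.5, -0.2]
width: 87.5
grasp_force: 0.0
```

```bash
python3 go.py W:150@-3.7 W:53
```

```text
t 22.65 p [ 501.7 -178.2  150.1] w 87.5 F [ 0.5 -0.5 -0.2] yang -3.67 tilt 0.03
  turn wz/0.12 = 0.0
  W:150@-3.7 [ 502. -179.  150.] rows of 50: [-0.02  0.01  0.  ]
  W:53 [ 502. -179.   53.] rows of 50: [-0.    0.    1.94]
```

Request:
step_arm --pt "1 0 0 0.5 0 0 0" --pt "1 0 0 0.5 0 0 0" --pt "1 0 0 0.5 0 0 0" --pt "1 0 0 0.3 0 0 0" --pt "1 0 0 0.14 0 0 0" --pt "1 0 0 0 0 0 0" --pt "-1 0 0 0 0 0 0" --pt "-1 0 0 0 0 0 0" --pt "-1 0 0 0 0 0 0" --pt "-1 0 0 0 0 0 0" --pt "-1 0 0 0 0 0 0" --pt "-1 0 0 0 0 0 0" --pt "-1 0 0 0 0 0 0" --pt "-1 0 0 0 0 0 0"

```text
t: 24.4
ee_pos: [501.8, -178.9, 53.2]
orientation: [-2.292, -2.148, 0.0]
ft_force: [-0.6, -0.3, 0.8]
width: 33.4
grasp_force: 30.0
```

Request:
step_arm --pt "-1 0 0 -0.24 0 0 0" --pt "-1 0 0 -0.5 0 0 0" --pt "-1 0 0 -0.5 0 0 0" --pt "-1 0 0 -0.5 0 0 0" --pt "-1 0 0 -0.2 0 0 0" --pt "-1 0 0 0 0 0 -0.45" --pt "-1 0 0 0 0 0 -0.8" --pt "-1 0 0 0 0 0 -0.44" --pt "-1 0 0 0 0 0 0"

```text
t: 25.52
ee_pos: [501.3, -178.7, 149.8]
orientation: [-2.063, -2.368, 0.001]
ft_force: [-1.7, -0.2, -3.2]
width: 33.6
grasp_force: 30.0
```

```bash
python3 go.py w:150@7.9 w:48
```

```text
t 25.525 p [ 501.3 -178.7  149.8] w 33.6 F [-1.7 -0.2 -3.2] yang 7.89 tilt 0.06
  turn wz/0.12 = -0.0
  w:150@7.9 [535.6 187.9 150. ] rows of 50: [ 7.17  1.69 -0.  ]
  w:48 [535.6 187.9  48. ] rows of 50: [-0.    0.    2.04]
```

Request:
step_arm --pt "-1 0.4 0.12 0 0 0 0" --pt "-1 0.7 0.16 0 0 0 0" --pt "-1 0.7 0.16 0 0 0 0" --pt "-1 0.7 0.16 0 0 0 0" --pt "-1 0.7 0.16 0 0 0 0" --pt "-1 0.7 0.16 0 0 0 0" --pt "-1 0.7 0.16 0 0 0 0" --pt "-1 0.7 0.16 0 0 0 0" --pt "-1 0.7 0.16 0 0 0 0" --pt "-1 0.7 0.16 0 0 0 0" --pt "-1 0.47 0.13 0 0 0 0" --pt "-1 0 0 0 0 0 0" --pt "-1 0 0 0 0 0 0"

```text
t: 27.15
ee_pos: [535.6, 187.3, 149.8]
orientation: [-2.063, -2.369, 0.002]
ft_force: [-0.1, -0.4, -3.7]
width: 33.4
grasp_force: 30.0
```

Request:
step_arm --pt "-1 0 0 0.5 0 0 0" --pt "-1 0 0 0.5 0 0 0" --pt "-1 0 0 0.5 0 0 0" --pt "-1 0 0 0.3 0 0 0" --pt "-1 0 0 0.14 0 0 0" --pt "-1 0 0 0.1 0 0 0" --pt "-1 0 0 0 0 0 0"

```text
t: 28.02
ee_pos: [536.3, 187.9, 48.4]
orientation: [2.063, 2.369, 0.0]
ft_force: [-0.4, 0.4, -1.9]
width: 33.2
grasp_force: 30.0
```

Request:
step_arm --pt "-1 0 0 0.02 0 0 0" --pt "-1 0 0 0 0 0 0" --pt "1 0 0 0 0 0 0" --pt "1 0 0 0 0 0 0" --pt "1 0 0 0 0 0 0" --pt "1 0 0 0 0 0 0" --pt "1 0 0 0 0 0 0" --pt "1 0 0 -0.3 0 0 0" --pt "1 0 0 -0.6 0 0 0" --pt "1 0 0 -0.8 0 0 0" --pt "1 0 0 -0.36 0 0 0" --pt "1 0 0 0 0 0 0.85" --pt "1 0 0 0 0 0 0.84" --pt "1 0 0 0 0 0 0"

```text
t: 29.78
ee_pos: [535.9, 187.8, 150.2]
orientation: [-2.291, -2.149, 0.0]
ft_force: [-1.1, 0.5, 0.6]
width: 87.6
grasp_force: 0.0
```

```bash
python3 go.py G:150@-3.7 G:53; python3 chk.py
```

```text
t 29.775 p [535.9 187.8 150.2] w 87.6 F [-1.1  0.5  0.6] yang -3.65 tilt 0.01
  turn wz/0.12 = 0.01
  G:150@-3.7 [514.  -98.5 150. ] rows of 50: [-5.74 -0.07  0.  ]
  G:53 [514.  -98.5  53. ] rows of 50: [0.   0.   1.94]
top [232. 233.] xy 535 185 r 15.9 ztop 83.0 [228. 230. 227.] rack -1.0 -41.0
top [365. 240.] xy 514 -99 r 16.7 ztop 89.0 [ 46. 144.  68.] rack -61.0 -319.0
top [158. 238.] xy 527 340 r 9.3 ztop 82.0 [133. 105.  12.] rack 12.0 114.0
side [369. 190.] xy 513 -99 r 18.7 ztop 90.0 [48. 93. 47.] rack -62.0 -319.0
side [286. 248.] xy 536 188 r 17.5 ztop 84.0 [220. 210. 196.] rack 1.0 -38.0
side [265. 270.] xy 526 263 r 17.6 ztop 83.0 [119.  30.  21.] rack 1.0 37.0
side [241. 297.] xy 513 337 r 17.7 ztop 83.0 [129.  98.  18.] rack -2.0 112.0
```

Request:
step_arm --pt "1 -0.8 -0.01 0 0 0 0" --pt "1 -0.8 -0.01 0 0 0 0" --pt "1 -0.8 -0.01 0 0 0 0" --pt "1 -0.8 -0.01 0 0 0 0" --pt "1 -0.8 -0.01 0 0 0 0" --pt "1 -0.8 -0.01 0 0 0 0" --pt "1 -0.6 -0.01 0 0 0 0" --pt "1 -0.36 0 0 0 0 0" --pt "1 0 0 0 0 0 0" --pt "1 0 0 0 0 0 0"

```text
t: 31.12
ee_pos: [514.0, -98.6, 150.1]
orientation: [-2.291, -2.149, -0.0]
ft_force: [-0.6, 1.2, -0.9]
width: 87.8
grasp_force: 0.0
```

```bash
python3 go.py G:150@-3.7 G:53
```

```text
t 31.125 p [514.  -98.6 150.1] w 87.8 F [-0.6  1.2 -0.9] yang -3.66 tilt 0.02
  turn wz/0.12 = 0.01
  G:150@-3.7 [514.  -98.5 150. ] rows of 50: [ 0. -0.  0.]
  G:53 [514.  -98.5  53. ] rows of 50: [-0.    0.    1.94]
```

Request:
step_arm --pt "1 0 0 0.5 0 0 0" --pt "1 0 0 0.5 0 0 0" --pt "1 0 0 0.5 0 0 0" --pt "1 0 0 0.3 0 0 0" --pt "1 0 0 0.14 0 0 0" --pt "1 0 0 0 0 0 0" --pt "-1 0 0 0 0 0 0" --pt "-1 0 0 0 0 0 0" --pt "-1 0 0 0 0 0 0" --pt "-1 0 0 0 0 0 0" --pt "-1 0 0 0 0 0 0" --pt "-1 0 0 0 0 0 0" --pt "-1 0 0 0 0 0 0" --pt "-1 0 0 0 0 0 0"

```text
t: 32.88
ee_pos: [514.0, -99.3, 53.2]
orientation: [2.292, 2.149, 0.0]
ft_force: [-0.0, 0.0, 0.5]
width: 33.6
grasp_force: 30.0
```

Request:
step_arm --pt "-1 0 0 -0.24 0 0 0" --pt "-1 0 0 -0.5 0 0 0" --pt "-1 0 0 -0.5 0 0 0" --pt "-1 0 0 -0.5 0 0 0" --pt "-1 0 0 -0.2 0 0 0" --pt "-1 0 0 0 0 0 -0.45" --pt "-1 0 0 0 0 0 -0.8" --pt "-1 0 0 0 0 0 -0.44" --pt "-1 0 0 0 0 0 0"

```text
t: 34.0
ee_pos: [513.6, -99.2, 149.9]
orientation: [-2.063, -2.368, 0.001]
ft_force: [-0.4, -0.5, -2.0]
width: 33.5
grasp_force: 30.0
```

```bash
python3 go.py g:150@7.9 g:48
```

```text
t 34.0 p [513.6 -99.2 149.9] w 33.5 F [-0.4 -0.5 -2. ] yang 7.89 tilt 0.05
  turn wz/0.12 = -0.0
  g:150@7.9 [546.  112.6 150. ] rows of 50: [ 4.11  1.22 -0.  ]
  g:48 [546.  112.6  48. ] rows of 50: [-0.    0.    2.04]
```

Request:
step_arm --pt "-1 0.4 0.12 0 0 0 0" --pt "-1 0.65 0.2 0 0 0 0" --pt "-1 0.65 0.2 0 0 0 0" --pt "-1 0.65 0.2 0 0 0 0" --pt "-1 0.65 0.2 0 0 0 0" --pt "-1 0.65 0.2 0 0 0 0" --pt "-1 0.46 0.1 0 0 0 0" --pt "-1 0 0 0 0 0 0" --pt "-1 0 0 0 0 0 0"

```text
t: 35.12
ee_pos: [545.8, 112.1, 149.9]
orientation: [-2.063, -2.369, 0.001]
ft_force: [0.5, -0.1, -1.6]
width: 34.0
grasp_force: 30.0
```

Request:
step_arm --pt "-1 0 0 0.5 0 0 0" --pt "-1 0 0 0.5 0 0 0" --pt "-1 0 0 0.5 0 0 0" --pt "-1 0 0 0.3 0 0 0" --pt "-1 0 0 0.14 0 0 0" --pt "-1 0 0 0.1 0 0 0" --pt "-1 0 0 0 0 0 0"

```text
t: 36.0
ee_pos: [546.4, 112.6, 48.4]
orientation: [2.063, 2.369, 0.0]
ft_force: [0.3, 0.5, -2.3]
width: 33.5
grasp_force: 30.0
```

Releasing, lifting, then moving back over the empty bins so the cameras see the rack.

Request:
step_arm --pt "-1 0 0 0.02 0 0 0" --pt "-1 0 0 0 0 0 0" --pt "1 0 0 0 0 0 0" --pt "1 0 0 0 0 0 0" --pt "1 0 0 0 0 0 0" --pt "1 0 0 0 0 0 0" --pt "1 0 0 0 0 0 0" --pt "1 0 0 -0.3 0 0 0" --pt "1 0 0 -0.6 0 0 0" --pt "1 0 0 -0.8 0 0 0" --pt "1 0 0 -0.8 0 0 0" --pt "1 -0.8 0 0 0 0 0" --pt "1 -0.8 0 0 0 0 0" --pt "1 -0.8 0 0 0 0 0" --pt "1 -0.8 0 0 0 0 0" --pt "1 -0.8 0 0 0 0 0" --pt "1 -0.8 0 0 0 0 0" --pt "1 -0.8 0 0 0 0 0" --pt "1 0 0 0 0 0 0" --pt "1 0 0 0 0 0 0"

```text
t: 38.5
ee_pos: [584.5, -164.4, 172.7]
orientation: [-2.063, -2.369, -0.0]
ft_force: [-0.7, -0.0, 0.2]
width: 87.6
grasp_force: 0.0
```

```bash
python3 chk.py F
```

```text
top [264. 227.] xy 546 113 r 16.6 ztop 83.0 [ 42. 139.  65.] rack -0.0 -113.0
top [229. 233.] xy 535 187 r 17.0 ztop 83.0 [230.  232.5 229. ] rack -1.0 -39.0
top [195. 239.] xy 525 261 r 16.9 ztop 84.0 [218.  28.  21.] rack -1.0 36.0
top [160. 244.] xy 515 336 r 17.1 ztop 83.0 [230. 190.  18.] rack -0.0 111.0
side [305. 228.] xy 547 114 r 17.4 ztop 84.0 [ 52. 112.  53.] rack 2.0 -113.0
side [286. 248.] xy 536 188 r 17.7 ztop 84.0 [226. 214. 201.] rack 1.0 -38.0
side [265. 271.] xy 526 262 r 17.1 ztop 84.0 [200.5  38.   27. ] rack 1.0 37.0
side [241. 297.] xy 513 337 r 17.2 ztop 84.0 [218. 172.  24.] rack -2.0 113.0
```

View pics/sideF.png

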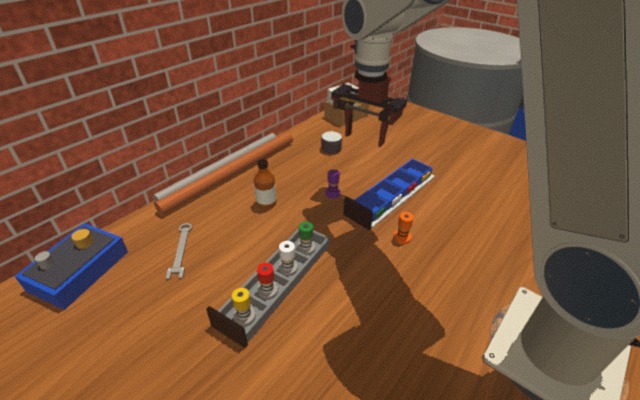

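All four valves stand upright in the rack. From the plate they are yellow (241,300), red (265,273), white (287,250) and green (306,232). The bottle at (264,185) hasn't moved, and the gripper is clear of everything.

```bash
python3 -c "
from workcell import ctrl
print(ctrl.close_job())"
```

```text
the job is handed in; nothing more can be done
None
```

The job is handed in at about 39 s: all four valves stand upright in the rack in reverse order (yellow, red, white, green from the black plate), each within about 3 mm of its cell centre, and the oil bottle is where it started.

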